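Close up a flow-cell stack against its platen

ROBOT

A 7-joint arm with a two-finger parallel gripper is mounted at the origin on the work surface. World frame = base frame: x ahead of the robot, y to its left, z up, the work surface at z = 0. Lengths are in mm, angles in rad, forces in N, time in s.
With the tool pointing down it reaches from about 425 to 925 mm from the base axis. Payload 6.8 kg.
Tool frame: the origin (TCP) lies midway between the tips of the shut fingers; the grasp point (between the pads) lies 19 mm behind it; z points along the fingers, y is the line along which they close (so a half turn about z gives the same grasp; the last joint's range is limited). The gripper opens to 88 mm and grips with 3 to 60 N. Pads are 20 mm wide; open, the fingers measure 115 mm over their backs; the gripper's body (75 mm by 178 mm) begins 61 mm behind the grasp point.
Start: joints at [-1.378, 0.477, 0.022, 1.555, -0.011, 1.109, -0.083], TCP at [199.988, 644.711, 222.664] pointing down, gripper open.
Joint ranges: [-2.96, 2.96], [-0.34, 2.1], [-1.41, 1.46], [0.24, 2.44], [-1.37, 4.51], [0.17, 1.92], [-2.96, 2.96]. Speed limits (rad/s): [2.39, 2.39, 3.14, 3.14, 3.14, 3.14, 3.14].

INTERFACE

Orientations are given as a unit quaternion [x, y, z, w].
In Python, from bench import monitor, cams, bot gives the robot as it stands.
- The arm moves only by the shell command python3 -m pendant 'ROWS' [FORCE]. ROWS is JSON, a list of rows, each a list of 7 numbers: the shift along the tool's x, y, z in m, then the turn, a rotation vector about the tool's x, y, z in degrees, then the finger opening in m, from 0 to 0.0878. In form: [[tx, ty, tz, rx, ry, rz, fingers], ...]. A call has 1 to 5 rows; each row shifts and turns the commanded pose from where the row before left it, along the tool's axes as they then stand; what a row does not reach is not made up. A row lasts 1/8 s, in which the tool goes at most 62.5 mm and 10.7 degrees, less where a joint would pass 70% of its speed; a pose out of reach is approached as far as the arm can. A call is refused whole if a number of a shift passes 0.0625 or a number of a turn 10.7, either way. A call with a gripper value outside its range is refused whole. The fingers move at their own pace and stop on an object; FORCE is the grip in N (left out, the last holds). Time passes only in rows, so rows that do not move let the fingers close. It gives the time, the measured TCP pose, the force, the opening and the grip force at its end, in the units of the state.
- monitor.sense(): the state, without advancing time (a new reading comes with each control period).
- cams.snapshot(name): name is "scene" or "top" or "wrist"; returns a dict with "image" (384x512x3 uint8, blue, green, red), "vfov" (degrees; the focal length in pixels is half the picture's height over the tangent of half this angle, whatever the lens; pixels are square), "cx", "cy" (the principal point, pixels), "dist" ([k1, k2, p1, p2, k3] as OpenCV has them; the pictures are not rectified), "extrinsics" (4x4, takes a point from world to camera coordinates); the wrist camera has in their place "tool_from_camera" (4x4, takes a point from camera to tool coordinates, whose origin is the TCP and whose axes are the flange's). Camera axes: x right, y down, z forward; pixel columns grow to the right and rows downward; lengths in mm; the calibration is good to about 2 mm. A picture is of the moment at which its call begins: read the wrist's pose just before it. There is no depth.
- bot.sign_off(): hands the job in; it is judged then, once.
The state is a dict: "t": time; "joints": joint angles; "joint_vel": joint speeds; "joint_torque": joint torques, N m; "eef_pos": TCP position; "eef_rot": TCP orientation; "wrist_force": force on the tool from outside, world axes, zero at the start; "torque": the same for the moment, N m; "width": finger opening in mm; "finger_force": force on a finger pad.
Only numpy, scipy, OpenCV 4.12 (cv2) and the standard library are available. Lean on these libraries where they do the work, as an engineer would, in place of code of your own. Each camera call takes 0.05 s, during which the arm holds its last target. There are 200 camera calls.

TASK

Stand the loose metal end plate on the cradle, upright and square behind the ragged row of four cell blocks and wide face towards them, and let go of it. Then push it and the row as one straight block along between the rails until the first cell is fully home on the platen, with no gaps left in the row. Press the row against the platen with about 8 N (at least 5, and at no time more than 15) for about half a second, then back away and leave the stack standing straight and tight; do not disturb the vials and the jar.

Things in the scene. Friction and masses are not known exactly. Their poses are not given: they have to be found in the camera images.
- cradle: Fixed aluminium bed on the bench, 420 mm long (along its x) x 110 mm wide x 10 mm thick, reaching from x = -235 to +185 mm, top at z = 10 mm. Origin: on its underside, on the lane's centre line. The row is pushed along +x. It carries the rails, the platen and an upright aluminium block at the far end. Sliding the row takes 1 or 2 N (friction not known); the force rises steeply at the platen.
- mouth (a point): Start of the lane between two steel rails: on the bed's top and the lane's centre line, at x = -20 mm of the cradle. The rails stand 14 mm high above the bed, 54 mm apart inside, 8 mm thick, and run 170 mm from here along the cradle's +x. Flared lead-ins before them are about 72 mm apart at their start, 31 mm before this point; before those the bed is open.
- feeler (a joint): Brass pin, 8 mm thick, in the middle of the platen's face, 34 mm above the bench. Value: how far it is pushed in; 0 = 5 mm proud, 0.005 m = flush (a cell is home). Very weak spring (0.1 N). The platen, part of the cradle, is a rigid steel plate 50 mm wide across the lane; its face lies 110 to 150 mm past the mouth, differs each time and is not measured: find it by contact.
- cell1: Beige plastic flow-cell block, 24 mm (its x, along the lane) x 50 mm x 48 mm high, plus a white hose fitting 14 mm high on its top; about 70 g. Origin: centre of its underside. The first of the row, nearest the platen. The row stands on the bed before the lead-ins, within 3 mm of the centre line, cells about 33 mm apart, turned by up to 0.05 rad.
- cell2: Beige plastic flow-cell block, 24 mm (its x, along the lane) x 50 mm x 48 mm high, plus a white hose fitting 14 mm high on its top; about 70 g. Origin: centre of its underside. Second of the row.
- cell3: Beige plastic flow-cell block, 24 mm (its x, along the lane) x 50 mm x 48 mm high, plus a white hose fitting 14 mm high on its top; about 70 g. Origin: centre of its underside. Third of the row.
- cell4: Beige plastic flow-cell block, 24 mm (its x, along the lane) x 50 mm x 48 mm high, plus a white hose fitting 14 mm high on its top; about 70 g. Origin: centre of its underside. Last of the row, farthest from the platen; at the start about 50 mm of free bed is left behind it.
- endplate: Plain aluminium plate standing on edge on the bench at the robot's side of the cradle: 12 mm thick (its x) x 50 mm wide (its y) x 48 mm high, about 85 g, can be gripped over its 50 mm width from above. Origin: centre of its underside. Either wide face may be forward.
- vial_a: Glass vial with white cap, 28 mm in diameter, 55 mm high: bystander, leave it where it stands. Origin: centre of its underside.
- vial_b: Glass vial with white cap, 28 mm in diameter, 55 mm high: bystander, leave it where it stands. Origin: centre of its underside.
- jar: Amber glass jar with black cap, 48 mm in diameter, 65 mm high: bystander, leave it where it stands. Origin: centre of its underside.
Things that resemble listed ones, but are neither listed nor needed, are in the scene too. What is meant by the endplate is not orange or pink, and is the larger of those in its own colour.

How it is judged (in metres and radians):
On the way, in this order (a step that is already met when the one before it is completed fails the run):
1. the end plate stands on the cradle's bed behind the last cell, upright and square, let go (x of endplate in the frame of cell4 between -0.07 and -0.015 m and y of endplate in the frame of cradle between -0.012 and 0.012 m and z of endplate in the frame of cradle between 0.007 and 0.013 m and angle between the x axis of endplate and the x axis of cradle, either way round below 0.2 rad and angle between endplate's own z axis and vertical below 0.08 rad and contact force between the fingers and endplate below 0.3 N), for 0.2 s.
2. the straight, tight row is pressed against the platen with 4 to 15 N for 0.3 s (contact force between cell1 and cradle between 4 and 15 N and value of joint feeler above 0.0033 m and distance between cell1 and cell2 below 0.0258 m and distance between cell2 and cell3 below 0.0258 m and distance between cell3 and cell4 below 0.0258 m and distance between cell4 and endplate below 0.0198 m), for 0.3 s.
At the end, for the whole second after the job is handed in: Feeler pin in by over 3.3 mm (first cell on the platen); gaps in the row, end plate included, under 1.8 mm; all five on the bed within 4 mm of the lane's centre line, square within 0.07 rad, upright within 0.06 rad, and at rest (value of joint feeler above 0.0033 m and distance between cell1 and cell2 below 0.0258 m and distance between cell2 and cell3 below 0.0258 m and distance between cell3 and cell4 below 0.0258 m and distance between cell4 and endplate below 0.0198 m and y of cell1 in the frame of cradle between -0.004 and 0.004 m and z of cell1 in the frame of cradle between 0.007 and 0.013 m and angle between the x axis of each of cell1, cell2, cell3, cell4, endplate and the x axis of cradle, either way round below 0.07 rad and angle between each of cell1, cell2, cell3, cell4, endplate's own z axis and vertical below 0.06 rad and y of cell2 in the frame of cradle between -0.004 and 0.004 m and z of cell2 in the frame of cradle between 0.007 and 0.013 m and y of cell3 in the frame of cradle between -0.004 and 0.004 m and z of cell3 in the frame of cradle between 0.007 and 0.013 m and y of cell4 in the frame of cradle between -0.004 and 0.004 m and z of cell4 in the frame of cradle between 0.007 and 0.013 m and y of endplate in the frame of cradle between -0.004 and 0.004 m and z of endplate in the frame of cradle between 0.007 and 0.013 m and linear speed of each of cell1, cell2, cell3, cell4, endplate below 0.01 m/s); the robot touches nothing.
It fails at once if the row is pressed against the cradle or platen with more than 16 N (contact force between cell1 and cradle above 16 N).
It fails at once if a cell is tipped over (angle between any of cell1, cell2, cell3, cell4's own z axis and vertical above 0.35 rad).
It fails at once if a bystander vial or jar is moved more than 15 mm (distance of any of vial_a, vial_b, jar from where it was at the start of the episode above 0.015 m).
It also fails if it takes over 72 s, if anything falls off the work surface, if the arm or the gripper's body presses on something with over 40 N, if the wrist force passes 120 N, or if a joint passes its speed limit or range.

## Working session

There is one attempt and no reset: what is moved stays moved. The work goes in short steps, Python scripts to look and compute and a shell command to move; the robot and the scene stay as the last step left them, time stands still between calls to the robot, and variables do not carry over. Pictures are saved under pics/ and viewed, at most 13 in all, crops included, and the job is handed in when it is done.

```bash
ls; mkdir -p pics
python3 - <<'E'
from bench import monitor,cams,bot
import cv2,numpy as np
s=monitor.sense();print(s)
np.set_printoptions(suppress=True,precision=4)
for n in("scene","top"):
    c=cams.snapshot(n);cv2.imwrite(f"pics/{n}0.png",c["image"]);print(n,c["vfov"],c["cx"],c["cy"],c["dist"],c["extrinsics"])
E
```

```text
pics
{'t': 0.0, 'joints': array([-1.37811851,  0.47774249,  0.02238025,  1.55643273, -0.01155403,
        1.10928145, -0.08312231]), 'joint_vel': array([-0.00066291, -0.00043084, -0.0002745 ,  0.0004173 ,  0.00090782,
        0.00091748,  0.0008203 ]), 'joint_torque': array([-3.21148555e-04, -5.82862794e+01,  1.53407738e+00, -2.72593331e+01,
       -5.44817769e-02,  1.69895712e-02,  1.40689781e-04]), 'eef_pos': array([199.82565132, 644.12754006, 221.72902024]), 'eef_rot': array([ 1.49852568e-01,  9.88707972e-01, -8.64114492e-04, -8.18066361e-05]), 'wrist_force': array([-0.77851426, -0.90330108,  0.15620507]), 'torque': array([ 0.00326562, -0.03073898, -0.01139013]), 'finger_force': 0.0, 'width': 87.66112590639604}
scene 50.627409638696626 258.0181677496787 194.93127579963488 [0.048 0.    0.    0.    0.   ] [[  -0.7901    0.6129   -0.0068  451.6355]
 [   0.3573    0.4515   -0.8177 -161.2387]
 [  -0.4981   -0.6485   -0.5757 1249.5214]
 [   0.        0.        0.        1.    ]]
top 51.16117866811179 248.8287547529379 187.56349261795697 [-0.0568  0.      0.      0.      0.    ] [[  0.0246  -0.9997  -0.0031  -7.864 ]
 [ -0.9976  -0.0244  -0.0652 603.8864]
 [  0.0651   0.0047  -0.9979 890.0739]
 [  0.       0.       0.       1.    ]]
```

Run:
```python
import cv2
for n in("scene","top"):
    a=cv2.imread(f"pics/{n}0.png");cv2.imwrite(f"pics/{n}0b.png",cv2.resize(a,(768,576),interpolation=cv2.INTER_CUBIC))
```

```text
(no output)
```

View pics/scene0b.png

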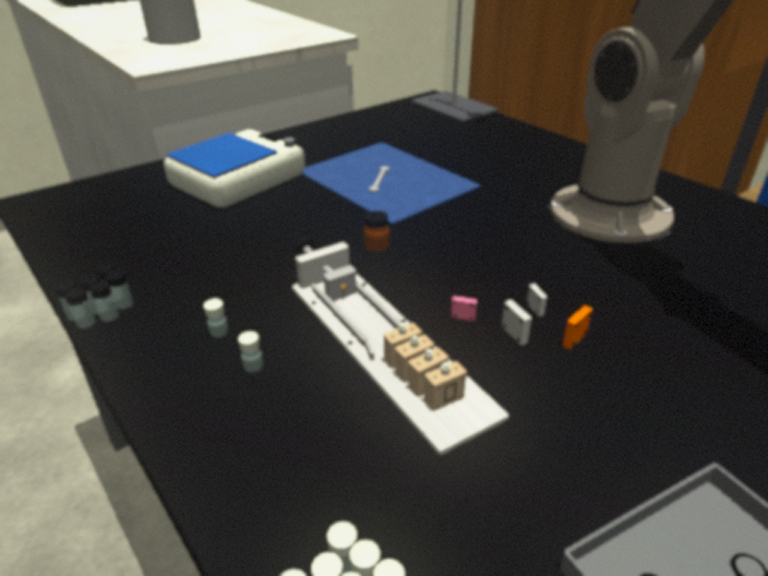

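View pics/top0b.png

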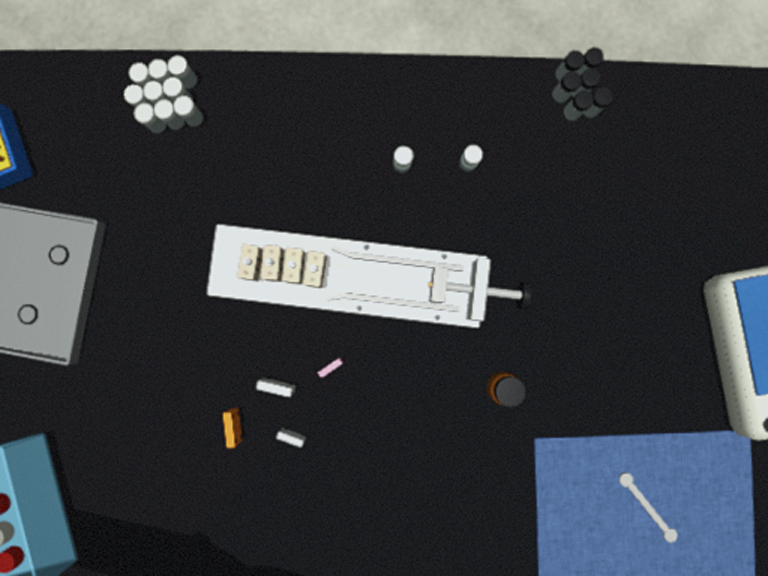

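The scene view shows the cradle with 4 cells, the vials to its far side and the jar near its far end. In the top view (768 px scale) the bed spans (208..490, 225..327). The larger grey plate is at (275,388), the small grey decoy at (291,438), the pink one at (330,368) and the orange one at (232,428). +x of the lane points right, roughly world −y.

```bash
cat > h.py <<'E'
import numpy as np,cv2
from scipy.spatial.transform import Rotation as R
from bench import monitor,cams
np.set_printoptions(suppress=True,precision=3)
def K(c):
    f=c["image"].shape[0]/2/np.tan(np.radians(c["vfov"]/2));return np.array([[f,0,c["cx"]],[0,f,c["cy"]],[0,0,1.]])
def cam(n):
    s=monitor.sense();c=cams.snapshot(n);c["s"]=s
    if n=="wrist":
        T=np.eye(4);T[:3,:3]=R.from_quat(s["eef_rot"]).as_matrix();T[:3,3]=s["eef_pos"]
        c["E"]=np.linalg.inv(T@c["tool_from_camera"])
    else: c["E"]=c["extrinsics"]
    return c
def toworld(c,px,z):
    p=cv2.undistortPoints(np.array(px,float).reshape(-1,1,2),K(c),np.array(c["dist"])).reshape(-1,2)
    E=np.array(c["E"]);r=np.c_[p,np.ones(len(p))]@E[:3,:3];o=-E[:3,:3].T@E[:3,3]
    return o+r*((z-o[2])/r[:,2])[:,None]
def topx(c,P):
    E=np.array(c["E"]);return cv2.projectPoints(np.array(P,float).reshape(-1,1,3),cv2.Rodrigues(E[:3,:3])[0],E[:3,3],K(c),np.array(c["dist"]))[0].reshape(-1,2)
E
python3 - <<'E'
from h import *
c=cam("top");im=c["image"];g=cv2.cvtColor(im,cv2.COLOR_BGR2GRAY).astype(int)
print(g[250:268,166:200])
def line(pts,z):
    w=toworld(c,pts,z)[:,:2];l=cv2.fitLine(w.astype(np.float32),cv2.DIST_HUBER,0,.1,.01).ravel();return l
def edge(a,th):  # subpix first crossing
    i=np.argmax(a>th);return i-1+(th-a[i-1])/(a[i]-a[i-1])
th=120
top=[(x,140+edge(g[140:200,x],th)) for x in range(150,310,4)]
bot=[(x,230-edge(g[230:160:-1,x],th)) for x in range(145,310,4)]
lef=[(120+edge(g[y,120:180],th),y) for y in range(155,193,2)]
for n,p in(("top",top),("bot",bot),("left",lef)):
    l=line(p,10);print(n,l,np.degrees(np.arctan2(l[1],l[0])))
def X(a,b):
    t=np.linalg.solve(np.c_[a[:2],-b[:2]],b[2:]-a[2:]);return a[2:]+a[:2]*t[0]
T,B,L=[line(p,10) for p in(top,bot,lef)]
print("corners",X(T,L),X(B,L))
m=((g>150)*255).astype(np.uint8);m[:245]=0
k,lab,st,ce=cv2.connectedComponentsWithStats(m[:, :])
for i in range(1,k):
    if 40<st[i,4]<300 and 150<ce[i,0]<230:
        print(st[i],ce[i],toworld(c,ce[i],48))
        ys,xs=np.where(lab==i);w=toworld(c,np.c_[xs,ys],48)[:,:2];print(cv2.minAreaRect(w.astype(np.float32)))
E
```

```text
[[ 31  25  28  31  25  24  33  25  30  35  32  31  21  28  26  27  25  30
   28  30  36  31  26  30  32  27  25  28  24  30  25  32  32  27]
 [ 31  32  23  30  31  31  25  28  33  42  36  29  13  14  17  18  25  26
   26  24  30  26  32  22  32  29  24  29  20  30  28  30  30  26]
 [ 27  25  28  29  30  26  36  43  52  65  60  50  42  38  40  32  28  25
   21  23  26  32  28  27  27  27  29  30  32  31  30  34  28  30]
 [ 31  32  32  29  29  42  91 106  91  84  80  82  76  75  77  69  63  49
   42  37  25  23  21  23  24  18  33  31  31  29  21  31  29  27]
 [ 32  29  28  27  31  92 166 191 168 151 138 120  98  89  88  87  83  82
   75  68  60  48  42  38  26  27  29  25  21  29  28  31  29  31]
 [ 32  28  29  30  47 139 208 230 229 227 219 196 172 155 150 138 111  88
   85  84  80  81  81  75  58  51  38  25  21  18  15  27  26  27]
 [ 26  26  26  28  59 161 216 228 228 229 228 227 228 229 228 214 182 154
  151 140 110  89  85  85  82  75  66  54  43  50  39  32  22  23]
 [ 29  27  25  25  69 179 229 230 228 228 227 228 229 229 229 229 229 228
  228 214 181 156 149 140 106  76  78  
[... 1431 characters left out ...]
1  28]]
top [  0.095   0.995 668.599  46.675] 84.54542
bot [  0.095   0.996 563.895 115.847] 84.56784
left [  0.995  -0.096 626.107 258.861] -5.5275517
corners [688.286 252.844] [577.938 263.523]
[171 254  24  10 135] [182.193 258.644] [[443.208 148.272  48.   ]]
((443.343017578125, 147.95016479492188), (50.987876892089844, 12.619786262512207), 77.74584197998047)
[149 276   7  22 112] [152.179 286.464] [[381.01  212.039  48.   ]]
((381.009033203125, 211.95826721191406), (46.65682601928711, 10.913342475891113), 8.338290214538574)
[185 288  17  10  82] [192.902 292.524] [[370.662 122.648  48.   ]]
((370.6076965332031, 122.48985290527344), (37.927032470703125, 9.862931251525879), 71.3369140625)
```

```bash
cat >> h.py <<'E'
u=np.array([-.0949,-.9955,0]);v=np.array([.9955,-.0949,0]);O=np.array([633.1,258.2,0])+235*u
def C(x,y=0,z=0): return O+x*u+y*v+np.array([0,0,z])
def cr(p): d=np.asarray(p)-O;return np.array([d@u,d@v,d[2]])
def go(P,yang):
    "remaining shift in tool axes (mm) and turn (deg) to TCP=P, tool down, tool y at world angle yang"
    s=monitor.sense();M=R.from_quat(s["eef_rot"]).as_matrix();a=np.radians(yang)
    y=np.array([np.cos(a),np.sin(a),0]);z=np.array([0,0,-1.]);G=np.c_[np.cross(y,z),y,z]
    rv=R.from_matrix(M.T@G).as_rotvec(degrees=True)
    print("t",s["t"],"pos",s["eef_pos"],"cr",cr(s["eef_pos"]),"F",s["wrist_force"],"w",s["width"],s["finger_force"]);print("shift",M.T@(np.array(P)-s["eef_pos"]),"turn",rv)
E
python3 -m pendant '[[-0.038,-0.040,0.0,0,0,0,0.0878],[-0.038,-0.040,0.0,0,0,0,0.0878],[-0.038,-0.040,0.0,0,0,0,0.0878],[-0.038,-0.040,0.0,0,0,0,0.0878],[-0.038,-0.040,0.0,0,0,0,0.0878]]'
python3 -m pendant '[[-0.038,-0.040,0.01,0,0,0,0.0878],[-0.038,-0.040,0.01,0,0,0,0.0878],[-0.038,-0.040,0.01,0,0,0,0.0878],[-0.038,-0.040,0.01,0,0,0,0.0878],[-0.034,-0.040,0.01,0,0,0,0.0878]]'
python3 -m pendant '[[0,0,0,0,0,-4.9,0.0878],[0,0,0,0,0,0,0.0878]]'
python3 - <<'E'
from h import *
go([443.2,148.3,90],77.75)
c=cam("wrist");cv2.imwrite("pics/w1.png",c["image"]);print(c["E"])
E
```

```text
t: 0.78
eef_pos: [322.8, 395.5, 222.6]
eef_rot: [0.15, 0.989, -0.0, 0.0]
wrist_force: [-0.1, 0.7, 0.5]
width: 87.2
finger_force: 0.0
t: 1.4
eef_pos: [441.2, 149.5, 172.5]
eef_rot: [0.15, 0.989, 0.0, 0.0]
wrist_force: [0.5, 0.1, 0.4]
width: 87.9
finger_force: 0.0
t: 1.65
eef_pos: [440.6, 150.8, 172.5]
eef_rot: [0.108, 0.994, -0.0, -0.0]
wrist_force: [-0.6, 0.2, 0.2]
width: 87.8
finger_force: 0.0
t 1.65 pos [440.561 150.787 172.497] cr [-109.805 -181.479  172.497] F [-0.636  0.223  0.163] w 87.75745365490016 0.0
shift [-3.143 -1.848 82.496] turn [-0.008 -0.021 -0.193]
[[   0.215    0.977   -0.001 -243.014]
 [   0.943   -0.208    0.26  -402.512]
 [   0.253   -0.057   -0.966  238.194]
 [   0.       0.       0.       1.   ]]
```

View pics/w1.png

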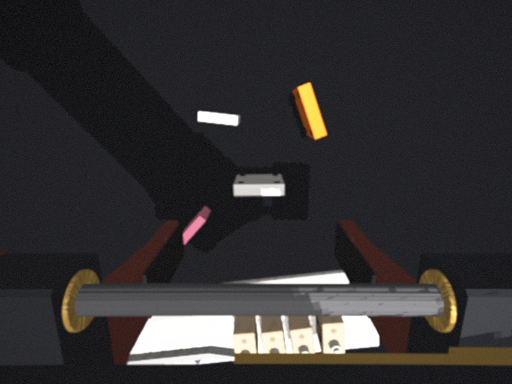

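The wrist view shows the end plate centred at about (259,186), pink at (196,225), orange at (311,111), and the smaller grey plate at (218,118). I'll check it against the top-camera estimate.

Run:
```python
from h import *
c=cam("wrist");g=cv2.cvtColor(c["image"],cv2.COLOR_BGR2GRAY).astype(int)
P=np.array([443.2,148.3,0]);l=np.array([.213,.977,0]);n=np.array([.977,-.213,0])
for z in(0,48): print(z,topx(c,[P+a*25*l+b*6*n+[0,0,z] for a in(-1,1) for b in(-1,1)]))
print(g[170:202,228:292:3])
```

```text
0 [[233.689 174.243]
 [233.939 184.589]
 [278.008 174.164]
 [277.854 184.512]]
48 [[229.693 184.121]
 [230.023 195.975]
 [280.989 184.031]
 [280.781 195.887]]
[[ 23  19  19  27  20  26  21  27  24  25  28  27  30  26  27  28  26  28
   21  24  24  28]
 [ 25  24  25  28  25  25  30  25  22  24  23  24  24  18  15  23  18  26
   24  22  30  26]
 [ 24  26  22  19  27  23  26  25  22  28  21  24  20  25  26  23  22  24
   20  26  21  25]
 [ 25  21  27  28  27  30  37  31  35  32  38  33  35  41  44  24  29  42
   25  22  22  24]
 [ 21  25  27  56  39  36  66  66  66  68  69  67  71  77  76  35  50  78
   29  28  28  21]
 [ 20  21  28  91  49  53  92  97  98  98 100  99 100 104 102  55  69 103
   31  19  24  25]
 [ 22  23  34 108  78  82 108 109 110 112 110 108 110 108 110  94  99 107
   32  25  25  18]
 [ 26  18  43 112 103 108 110 113 110 110 113 110 110 110 110 108 111 111
   34  23  25  20]
 [ 22  29  54 110 111 110 110 110 110 108 111 114 110 111 112 113 110 113
   46  28  20  27]
 [ 24  23  67 109 108 109 110 108 110 109 109 110 109 112 113 107 115 113
   58  30  25  28]
 [ 21  22  
[... 1335 characters left out ...]
4 239 255 255 255 255 255 255
  204  23  30  23]
 [ 23  28 204 214 199 183 173 172 173 175 179 182 251 252 249 247 247 211
  148  20  23  22]
 [ 28  24 141 151 134 112 104 102 102 102 110 108 148 146 136 131 132 101
   73  20  29  27]
 [ 12  24  65  66  55  51  48  44  42  40  46  52  57  58  49  47  43  31
   27  26  20  22]
 [ 20  27  23  23  21  19  26  22  24  19  20  31  37  35  30  26  20  25
   27  26  35  26]
 [ 29  26  22  27  22  19  26  27  29  24  22  21  23  36  37  28  22  18
   30  28  24  26]
 [ 20  21  24  30  26  20  18  21  24  30  11  19  34  33  39  21  21  24
   16  28  30  19]
 [ 20  29  25  25  17  19  26  17  31  21  14  30  36  42  39  20  24  22
   27  29  21  29]]
```

```bash
python3 -m pendant '[[-0.003,0,0.04,0,0,0,0.0878],[0,0,0.05,0,0,0,0.0878],[0,0,0.045,0,0,0,0.075],[0,0,0.025,0,0,0,0.07],[0,0,0,0,0,0,0.065]]' 15
python3 -m pendant '[[0,0,0,0,0,0,0.055],[0,0,0,0,0,0,0.045],[0,0,0,0,0,0,0.04],[0,0,0,0,0,0,0.04],[0,0,0,0,0,0,0.04]]' 15
python3 -c "
from h import *
go([443.2,148.3,90],77.75)"
```

```text
t: 2.38
eef_pos: [442.1, 150.9, 11.3]
eef_rot: [0.107, 0.994, -0.001, -0.002]
wrist_force: [1.7, -0.2, 0.1]
width: 65.7
finger_force: 0.0
t: 3.0
eef_pos: [444.4, 151.3, 13.9]
eef_rot: [0.107, 0.994, 0.001, 0.001]
wrist_force: [-1.9, -0.0, 7.4]
width: 49.6
finger_force: 15.0
t 3.0 pos [444.401 151.257  13.863] cr [-110.637 -177.701   13.863] F [-1.857 -0.014  7.391] w 49.63420318460209 15.001800656318665
shift [  0.42   -3.009 -76.144] turn [ 0.103  0.092 -0.087]
```

```bash
python3 -m pendant '[[0,0,-0.005,0,0,0,0.04],[0,0,-0.02,0,0,0,0.04],[0,0,-0.035,0,0,0,0.04],[0,0,-0.04,0,0,0,0.04],[0,0,0,0,0,0,0.04]]' 15
python3 -c "
from h import *
go(C(-208,0,120),-5.44)"
```

```text
t: 3.62
eef_pos: [445.3, 151.4, 115.4]
eef_rot: [0.108, 0.994, 0.002, 0.002]
wrist_force: [-0.1, 0.6, -1.0]
width: 50.4
finger_force: 15.0
t 3.625 pos [445.313 151.404 115.392] cr [-110.87  -176.807  115.392] F [-0.139  0.567 -1.023] w 50.38663079790788 14.998316019773483
shift [-163.861  117.704   -3.417] turn [ 0.372  0.031 83.089]
```

```bash
python3 -m pendant '[[-0.033,0.0235,0,0,0,0,0.04],[-0.033,0.0235,0,0,0,0,0.04],[-0.033,0.0235,0,0,0,0,0.04],[-0.033,0.0235,0,0,0,0,0.04],[-0.032,0.0235,0,0,0,0,0.04]]' 15
python3 -m pendant '[[0,0,0,0,0,10.4,0.04],[0,0,0,0,0,10.4,0.04],[0,0,0,0,0,10.4,0.04],[0,0,0,0,0,10.4,0.04],[0,0,0,0,0,10.4,0.04]]' 15
python3 -m pendant '[[0,0,0,0,0,10.4,0.04],[0,0,0,0,0,10.4,0.04],[0,0,0,0,0,10.4,0.04],[0,0,0,0,0,0,0.04]]' 15
python3 - <<'E'
from h import *
go(C(-208,0,120),-5.44)
c=cam("top");cv2.imwrite("pics/t2.png",cv2.resize(c["image"][120:250,100:360],None,fx=3,fy=3,interpolation=cv2.INTER_CUBIC))
c=cam("wrist");cv2.imwrite("pics/w2.png",c["image"])
E
```

```text
t: 4.25
eef_pos: [629.2, 230.5, 111.1]
eef_rot: [0.107, 0.994, -0.001, -0.001]
wrist_force: [0.5, 0.8, -0.4]
width: 49.8
finger_force: 15.0
t: 4.88
eef_pos: [627.9, 230.0, 111.1]
eef_rot: [0.535, 0.845, -0.001, -0.001]
wrist_force: [0.3, 0.7, -0.6]
width: 49.6
finger_force: 15.0
t: 5.38
eef_pos: [628.0, 230.2, 111.2]
eef_rot: [0.74, 0.673, -0.001, 0.0]
wrist_force: [0.4, 1.3, -1.2]
width: 49.7
finger_force: 15.0
t 5.375 pos [627.977 230.206 111.204] cr [-206.652   -2.443  111.204] F [ 0.414  1.309 -1.192] w 49.699529999361275 14.999080002307892
shift [ 1.337  2.43  -8.802] turn [-0.086  0.104  0.004]
```

View pics/w2.png

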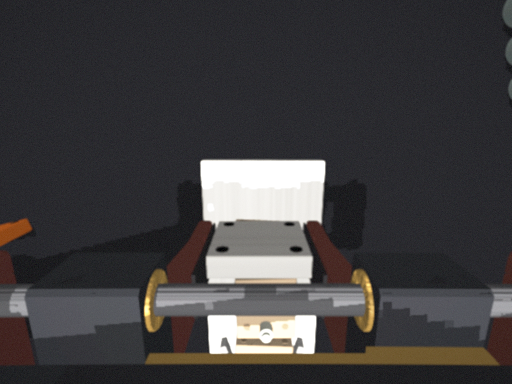

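Run:
```python
from h import *
c=cam("wrist");g=cv2.cvtColor(c["image"],cv2.COLOR_BGR2GRAY).astype(int)
def edges(row,a,b,th):
    r=g[row,a:b]; d=np.where((r[:-1]<th)!=(r[1:]<th))[0]; return [round(a+i+(th-r[i])/(r[i+1]-r[i]),1) for i in d]
for r in(168,175): print(r,edges(r,150,380,130))
for r in(225,235,245,262): print(r,edges(r,195,320,90))
col=g[140:300,260];print(col[10:140:2])
print(topx(c,[C(-235,55,10),C(-235,-55,10),monitor.sense()["eef_pos"]+[0,0,34],monitor.sense()["eef_pos"]+[0,0,-14]]))
t=cams.snapshot("top");t["E"]=t["extrinsics"];im=cv2.imread("pics/top0.png");h=cv2.cvtColor(im,cv2.COLOR_BGR2HSV)
m=((h[...,1]>50)&(h[...,2]>120)).astype(np.uint8);m[:, :150]=0;m[:150]=0;m[195:]=0;m[:,225:]=0
k,lab,st,ce=cv2.connectedComponentsWithStats(m)
for i in range(1,k):
    if st[i,4]>60:
        ys,xs=np.where(lab==i);w=toworld(t,np.c_[xs,ys],58);q=np.array([cr(p)[:2] for p in w]);print(st[i],cv2.minAreaRect(q.astype(np.float32)))
```

```text
168 [np.float64(199.6), np.float64(324.8)]
175 [np.float64(199.8), np.float64(324.1)]
225 [np.float64(214.3), np.float64(223.7), np.float64(232.9), np.float64(284.7), np.float64(293.7), np.float64(303.6)]
235 [np.float64(213.4), np.float64(304.2)]
245 [np.float64(209.9), np.float64(307.7)]
262 [np.float64(205.0), np.float64(312.5)]
[ 43  44  43  43  51 200 255 255 255 255 255 255 255 255 255 255 255 255
 255 245 240 240 241 240 240 240 240 240 240 240 240 240 240 241 236 157
 122 119 124 125 125 124 122 121 120 124 123 120 124 123 124 123 123 191
 229 232 229 229 227 227 227 226 225 225 175]
[[323.919 162.74 ]
 [198.875 162.423]
 [258.758 270.235]
 [258.916 230.966]]
```

View pics/t2.png

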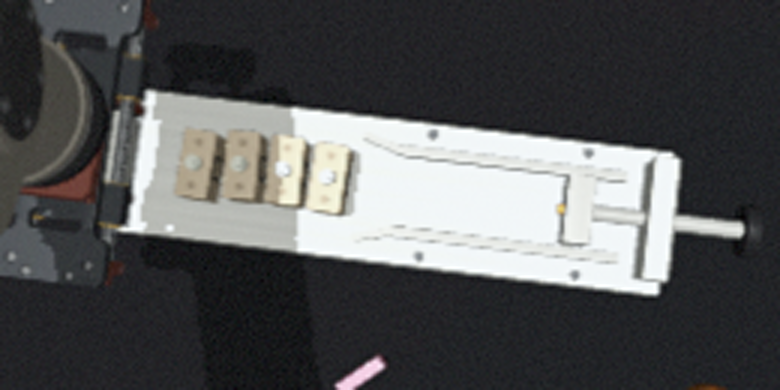

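The cell tops in the crop are centred at (196,165), (242,165), (289,172) and (329,178), and the brass pin is at (560,209). The wrist view confirms the plate is centred on the TCP, and the bed position agrees to about 1 px.

Run:
```python
from h import *
t=cams.snapshot("top");t["E"]=t["extrinsics"]
P=np.array([[179,165],[196,165],[242,165],[289,172],[329,178]])/3+[100,120]-0.33
for w in toworld(t,P,60): print(cr(w))
for w in toworld(t,np.array([[560,209]])/3+[100,120]-.33,34): print(cr(w))
```

```text
[-178.749   -3.117   60.   ]
[-166.411   -1.647   60.   ]
[-133.092    2.326   60.   ]
[-98.48    1.327  60.   ]
[-69.098   0.448  60.   ]
[101.636  -0.109  34.   ]
```

```bash
python3 -m pendant '[[0,0.0024,0.025,0,0,0,0.04],[0,0,0.03,0,0,0,0.04],[0,0,0.02,0,0,0,0.04],[0,0,0.006,0,0,0,0.04],[0,0,0,0,0,0,0.04]]' 15
python3 -m pendant '[[0,0,0.002,0,0,0,0.04],[0,0,0,0,0,0,0.04]]' 15
python3 -m pendant '[[0,0,0.002,0,0,0,0.04],[0,0,0,0,0,0,0.04]]' 15
python3 -c "
from h import *
go(C(-206,0,24),-5.44)"
```

```text
t: 6.25
eef_pos: [631.5, 230.1, 31.9]
eef_rot: [0.74, 0.672, 0.0, 0.0]
wrist_force: [-0.2, 0.2, 0.0]
width: 50.2
finger_force: 15.0
t: 6.5
eef_pos: [631.6, 230.3, 30.3]
eef_rot: [0.74, 0.672, 0.001, 0.0]
wrist_force: [0.0, -0.6, -0.6]
width: 49.5
finger_force: 15.0
t: 6.75
eef_pos: [631.2, 230.2, 27.6]
eef_rot: [0.74, 0.672, -0.0, -0.0]
wrist_force: [0.1, -0.6, -0.2]
width: 49.6
finger_force: 15.0
t 6.75 pos [631.155 230.194  27.644] cr [-206.941    0.721   27.644] F [ 0.118 -0.564 -0.187] w 49.62114191031522 14.998202472925186
shift [-0.937 -0.72   3.644] turn [-0.005 -0.003 -0.088]
```

```bash
python3 -m pendant '[[0,0,0.002,0,0,0,0.04],[0,0,0,0,0,0,0.04]]' 15
python3 -m pendant '[[0,0,0.001,0,0,0,0.04],[0,0,0,0,0,0,0.04]]' 15
python3 -m pendant '[[0,0,0.001,0,0,0,0.04],[0,0,0,0,0,0,0.04]]' 15
python3 -m pendant '[[0,0,0.001,0,0,0,0.04],[0,0,0,0,0,0,0.04]]' 15
```

```text
t: 7.0
eef_pos: [631.1, 230.1, 25.5]
eef_rot: [0.74, 0.672, -0.0, -0.0]
wrist_force: [0.6, -0.7, -0.8]
width: 50.0
finger_force: 15.0
t: 7.25
eef_pos: [631.2, 230.2, 24.6]
eef_rot: [0.74, 0.672, -0.0, -0.0]
wrist_force: [0.7, 0.6, -0.5]
width: 49.8
finger_force: 15.0
t: 7.5
eef_pos: [631.5, 230.2, 24.0]
eef_rot: [0.74, 0.672, 0.0, 0.0]
wrist_force: [-0.5, 0.0, 2.0]
width: 50.4
finger_force: 15.0
t: 7.75
eef_pos: [631.9, 230.3, 23.9]
eef_rot: [0.74, 0.672, 0.001, 0.0]
wrist_force: [-1.8, 0.0, 9.2]
width: 49.9
finger_force: 15.0
```

```bash
python3 -m pendant '[[0,0,-0.001,0,0,0,0.04],[0,0,0,0,0,0,0.052],[0,0,0,0,0,0,0.056],[0,0,0,0,0,0,0.062],[0,0,0,0,0,0,0.066]]'
python3 -m pendant '[[0,0,0,0,0,0,0.066],[0,0,-0.012,0,0,0,0.066],[0,0,-0.03,0,0,0,0.066],[0,0,-0.03,0,0,0,0.066],[0,0,-0.02,0,0,0,0.066]]'
python3 - <<'E'
from h import *
go(C(-240,0,110),-5.44)
c=cam("wrist");cv2.imwrite("pics/w3.png",c["image"])
E
```

```text
t: 8.38
eef_pos: [631.2, 230.1, 23.5]
eef_rot: [0.74, 0.672, -0.0, -0.0]
wrist_force: [0.4, 0.0, -0.7]
width: 65.3
finger_force: 0.0
t: 9.0
eef_pos: [632.0, 230.2, 117.9]
eef_rot: [0.74, 0.672, 0.001, 0.0]
wrist_force: [0.2, 0.4, -0.6]
width: 65.8
finger_force: 0.0
t 9.0 pos [631.96  230.181 117.925] cr [-207.005    1.524  117.925] F [ 0.215  0.441 -0.611] w 65.798117174229 0.0
shift [32.989 -1.597  7.958] turn [ 0.107 -0.061 -0.107]
```

View pics/w3.png

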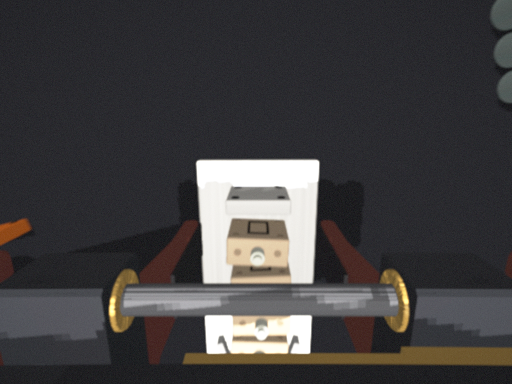

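The plate stands square and centred at (258,195), with the bed spanning 197–319. Next: retreat behind the plate, narrow the fingers and descend for the push.

```bash
python3 -m pendant '[[0.017,-0.0015,0,0,0,0,0.03],[0.017,0,0,0,0,0,0.016],[0,0,0.03,0,0,0,0.016],[0,0,0.035,0,0,0,0.016],[0,0,0.03,0,0,0,0.016]]'
python3 -m pendant '[[0,0,0,0,0,0,0.016]]'
python3 -c "
from h import *
go(C(-223,0,22),-5.44)"
```

```text
t: 9.68
eef_pos: [631.6, 265.9, 17.7]
eef_rot: [0.74, 0.673, -0.001, -0.001]
wrist_force: [0.0, 1.1, 0.0]
width: 19.4
finger_force: 0.0
t: 9.8
eef_pos: [630.2, 264.9, 16.9]
eef_rot: [0.74, 0.673, -0.003, -0.001]
wrist_force: [0.2, -0.5, 0.6]
width: 16.5
finger_force: 0.0
t 9.8 pos [630.173 264.875  16.895] cr [-241.374   -3.547   16.895] F [ 0.207 -0.455  0.575] w 16.471248348708045 0.0
shift [-18.383   3.518  -5.07 ] turn [-0.339  0.173 -0.007]
```

```bash
python3 -m pendant '[[0,0.003,-0.006,0,0,0,0.016],[-0.004,0,0,0,0,0,0.016],[-0.004,0,0,0,0,0,0.016],[-0.003,0,0,0,0,0,0.016],[0,0,0,0,0,0,0.016]]'
python3 -c "
from h import *
go(C(-223,0,23),-5.44)"
```

```text
t: 10.42
eef_pos: [634.9, 252.4, 26.9]
eef_rot: [0.741, 0.672, 0.0, -0.0]
wrist_force: [-0.2, 0.2, 0.3]
width: 15.8
finger_force: 0.0
t 10.425 pos [634.94  252.414  26.866] cr [-229.421    2.381   26.866] F [-0.224  0.17   0.334] w 15.83080803728023 0.0
shift [-6.42  -2.367  3.865] turn [ 0.002 -0.005 -0.135]
```

```bash
python3 -m pendant '[[0,-0.002,0.003,0,0,0,0.016],[-0.004,0,0,0,0,0,0.016],[-0.004,0,0,0,0,0,0.016],[-0.004,0,0,0,0,0,0.016],[-0.004,0,0,0,0,0,0.016]]'
python3 -c "
from h import *
go(C(-223,0,23),-5.44)"
python3 -m pendant '[[-0.005,0,0,0,0,0,0.016],[-0.005,0,0,0,0,0,0.016],[-0.005,0,0,0,0,0,0.016],[-0.005,0,0,0,0,0,0.016],[-0.005,0,0,0,0,0,0.016]]'
python3 - <<'E'
from h import *
go(C(-223,0,23),-5.44)
c=cam("wrist");cv2.imwrite("pics/w4.png",c["image"])
E
```

```text
t: 11.05
eef_pos: [631.4, 236.8, 23.7]
eef_rot: [0.74, 0.672, 0.0, 0.0]
wrist_force: [-0.6, -0.3, 0.3]
width: 16.0
finger_force: 0.1
t 11.05 pos [631.446 236.766  23.707] cr [-213.511    0.388   23.707] F [-0.579 -0.272  0.329] w 16.021747556773967 0.10584957548417151
shift [ 9.494 -0.404  0.707] turn [ 0.006 -0.001 -0.106]
t: 11.68
eef_pos: [629.0, 212.1, 23.7]
eef_rot: [0.74, 0.672, 0.0, -0.0]
wrist_force: [0.6, 1.1, -0.1]
width: 16.1
finger_force: 0.3
t 11.675 pos [628.996 212.072  23.709] cr [-188.697    0.292   23.709] F [ 0.616  1.087 -0.13 ] w 16.05749395203687 0.3169932492164662
shift [34.308 -0.345  0.717] turn [ 0.004 -0.013 -0.094]
```

View pics/w4.png

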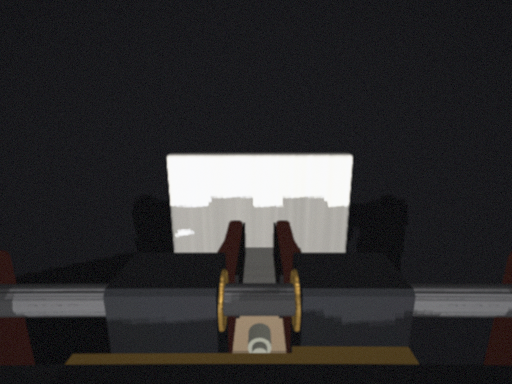

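The fingers are centred on the plate and bed (about 260 px in both cases). Pushing on.

```bash
python3 -m pendant '[[-0.005,0,0,0,0,0,0.016],[-0.006,0,0,0,0,0,0.016],[-0.006,0,0,0,0,0,0.016],[-0.006,0,0,0,0,0,0.016],[-0.006,0,0,0,0,0,0.016]]'
python3 -m pendant '[[-0.006,0,0,0,0,0,0.016],[-0.006,0,0,0,0,0,0.016],[-0.006,0,0,0,0,0,0.016],[-0.006,0,0,0,0,0,0.016],[-0.006,0,0,0,0,0,0.016]]'
python3 -m pendant '[[-0.006,0,0,0,0,0,0.016],[-0.006,0,0,0,0,0,0.016],[-0.006,0,0,0,0,0,0.016],[-0.006,0,0,0,0,0,0.016],[-0.006,0,0,0,0,0,0.016]]'
python3 - <<'E'
from h import *
go(C(-100,0,23),-5.44)
c=cam("top");cv2.imwrite("pics/t3.png",cv2.resize(c["image"][120:250,100:360],None,fx=3,fy=3,interpolation=cv2.INTER_CUBIC))
E
```

```text
t: 12.35
eef_pos: [626.1, 183.0, 23.7]
eef_rot: [0.74, 0.672, 0.0, -0.0]
wrist_force: [0.6, 1.4, -0.4]
width: 16.2
finger_force: 0.5
t: 12.98
eef_pos: [623.3, 153.2, 23.7]
eef_rot: [0.74, 0.672, 0.0, -0.0]
wrist_force: [-0.4, 1.2, 0.1]
width: 15.8
finger_force: 0.5
t: 13.6
eef_pos: [620.3, 123.3, 23.6]
eef_rot: [0.74, 0.672, -0.0, -0.0]
wrist_force: [-0.2, 1.3, 0.4]
width: 15.8
finger_force: 0.5
t 13.6 pos [620.329 123.323  23.633] cr [-99.524   0.086  23.633] F [-0.219  1.256  0.355] w 15.79428095199635 0.5426945630460978
shift [ 0.478 -0.087  0.633] turn [-0.003 -0.002 -0.093]
```

View pics/t3.png

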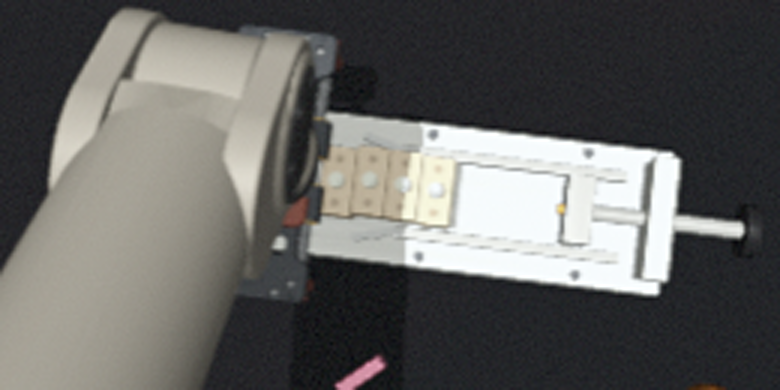

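The row is closed up and straight in the lane, with the cell1 front at px 455 and the pin at 560. About 85 mm remain.

```bash
python3 -m pendant '[[-0.006,0,0,0,0,0,0.016],[-0.006,0,0,0,0,0,0.016],[-0.006,0,0,0,0,0,0.016],[-0.006,0,0,0,0,0,0.016],[-0.006,0,0,0,0,0,0.016]]'
python3 -m pendant '[[-0.006,0,0,0,0,0,0.016],[-0.006,0,0,0,0,0,0.016],[-0.006,0,0,0,0,0,0.016],[-0.006,0,0,0,0,0,0.016],[-0.006,0,0,0,0,0,0.016]]'
python3 -m pendant '[[-0.002,0,0,0,0,0,0.016],[-0.002,0,0,0,0,0,0.016],[-0.002,0,0,0,0,0,0.016],[-0.002,0,0,0,0,0,0.016],[0,0,0,0,0,0,0.016]]'
python3 - <<'E'
from h import *
go(C(-12,0,23),-5.44)
E
```

```text
t: 14.28
eef_pos: [617.4, 93.3, 23.6]
eef_rot: [0.74, 0.672, -0.0, -0.0]
wrist_force: [0.2, 1.6, -1.1]
width: 16.1
finger_force: 0.4
t: 14.9
eef_pos: [614.6, 63.6, 23.6]
eef_rot: [0.74, 0.672, 0.0, -0.0]
wrist_force: [-0.1, 1.0, -0.6]
width: 16.0
finger_force: 0.4
t: 15.52
eef_pos: [613.9, 55.6, 23.7]
eef_rot: [0.741, 0.672, -0.0, 0.0]
wrist_force: [0.2, 0.1, 0.8]
width: 15.8
finger_force: 0.0
t 15.525 pos [613.87   55.643  23.677] cr [-31.536   0.08   23.677] F [0.226 0.119 0.782] w 15.764691702652105 0.04478865070268512
shift [-19.535  -0.044   0.683] turn [ 0.008  0.017 -0.11 ]
```

```bash
python3 -m pendant '[[-0.002,0,0,0,0,0,0.016],[-0.002,0,0,0,0,0,0.016],[-0.002,0,0,0,0,0,0.016],[-0.002,0,0,0,0,0,0.016],[-0.001,0,0,0,0,0,0.016]]'
python3 - <<'E'
from h import *
c=cam("top");cv2.imwrite("pics/t4.png",cv2.resize(c["image"][160:220,240:340],None,fx=7,fy=7,interpolation=cv2.INTER_CUBIC))
E
```

```text
t: 16.15
eef_pos: [612.9, 46.8, 23.6]
eef_rot: [0.74, 0.672, -0.0, -0.0]
wrist_force: [0.4, 1.0, 0.8]
width: 16.2
finger_force: 0.5
```

View pics/t4.png

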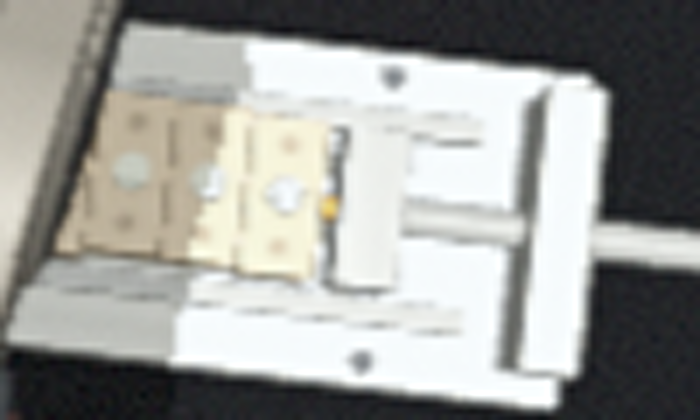

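About 6 mm is left between cell1's front edge (px ~322) and the platen (px ~345), so I'll creep.

```bash
python3 -m pendant '[[-0.001,0,0,0,0,0,0.016],[-0.001,0,0,0,0,0,0.016],[-0.001,0,0,0,0,0,0.016]]'
for i in 1; do python3 -m pendant '[[-0.0005,0,0,0,0,0,0.016],[-0.0005,0,0,0,0,0,0.016],[0,0,0,0,0,0,0.016]]'; done
python3 -m pendant '[[-0.0005,0,0,0,0,0,0.016],[0,0,0,0,0,0,0.016]]'
python3 -m pendant '[[-0.0005,0,0,0,0,0,0.016],[0,0,0,0,0,0,0.016]]'
```

```text
t: 16.58
eef_pos: [612.7, 44.1, 23.6]
eef_rot: [0.74, 0.672, -0.0, -0.0]
wrist_force: [0.4, 0.4, -0.3]
width: 16.1
finger_force: 0.5
t: 16.95
eef_pos: [612.5, 43.0, 23.6]
eef_rot: [0.74, 0.672, -0.0, -0.0]
wrist_force: [-0.1, 0.7, -0.6]
width: 16.2
finger_force: 0.3
t: 17.2
eef_pos: [612.5, 42.5, 23.7]
eef_rot: [0.74, 0.672, 0.0, 0.0]
wrist_force: [-0.5, -0.1, -1.0]
width: 16.1
finger_force: 0.4
t: 17.45
eef_pos: [612.5, 42.0, 23.6]
eef_rot: [0.74, 0.672, -0.0, -0.0]
wrist_force: [0.1, 1.0, -0.1]
width: 16.0
finger_force: 0.4
```

```bash
python3 -m pendant '[[-0.0005,0,0,0,0,0,0.016],[0,0,0,0,0,0,0.016]]'
python3 -m pendant '[[-0.0005,0,0,0,0,0,0.016],[0,0,0,0,0,0,0.016]]'
```

```text
t: 17.7
eef_pos: [612.4, 41.5, 23.6]
eef_rot: [0.74, 0.672, -0.0, -0.0]
wrist_force: [0.8, 1.4, 0.1]
width: 16.0
finger_force: 0.4
t: 17.95
eef_pos: [612.4, 41.0, 23.6]
eef_rot: [0.74, 0.672, -0.0, 0.0]
wrist_force: [0.1, 1.0, -0.1]
width: 15.6
finger_force: 0.4
```

```bash
python3 -m pendant '[[-0.0005,0,0,0,0,0,0.016],[0,0,0,0,0,0,0.016]]'
```

```text
t: 18.2
eef_pos: [612.3, 40.8, 23.6]
eef_rot: [0.74, 0.672, 0.0, -0.0]
wrist_force: [-0.5, 1.6, -0.6]
width: 16.2
finger_force: 0.8
```

```bash
python3 -m pendant '[[-0.0004,0,0,0,0,0,0.016],[0,0,0,0,0,0,0.016]]'
```

```text
t: 18.45
eef_pos: [612.3, 40.8, 23.7]
eef_rot: [0.74, 0.672, 0.0, -0.0]
wrist_force: [-0.5, 4.0, 0.2]
width: 16.2
finger_force: 1.6
```

```bash
python3 -m pendant '[[-0.0003,0,0,0,0,0,0.016],[0,0,0,0,0,0,0.016]]'
```

```text
t: 18.7
eef_pos: [612.3, 40.8, 23.7]
eef_rot: [0.74, 0.672, 0.0, -0.0]
wrist_force: [0.2, 4.8, 0.1]
width: 15.6
finger_force: 2.6
```

```bash
python3 -m pendant '[[-0.0004,0,0,0,0,0,0.016],[0,0,0,0,0,0,0.016]]'
```

```text
t: 18.95
eef_pos: [612.3, 40.8, 23.7]
eef_rot: [0.74, 0.672, 0.0, -0.001]
wrist_force: [-0.0, 6.3, 1.2]
width: 15.7
finger_force: 3.0
```

```bash
python3 -m pendant '[[-0.0002,0,0,0,0,0,0.016],[0,0,0,0,0,0,0.016]]'
```

```text
t: 19.2
eef_pos: [612.3, 40.8, 23.7]
eef_rot: [0.74, 0.673, 0.0, -0.001]
wrist_force: [0.3, 6.5, 0.6]
width: 15.9
finger_force: 3.2
```

```bash
python3 -m pendant '[[-0.0004,0,0,0,0,0,0.016],[0,0,0,0,0,0,0.016]]'
```

```text
t: 19.45
eef_pos: [612.3, 40.8, 23.7]
eef_rot: [0.74, 0.673, 0.001, -0.001]
wrist_force: [0.2, 7.2, 1.5]
width: 16.4
finger_force: 3.6
```

```bash
python3 -m pendant '[[0,0,0,0,0,0,0.016],[0,0,0,0,0,0,0.016],[0,0,0,0,0,0,0.016],[0,0,0,0,0,0,0.016]]'
python3 - <<'E'
from h import *
c=cam("top");cv2.imwrite("pics/t5.png",cv2.resize(c["image"][160:220,240:340],None,fx=7,fy=7,interpolation=cv2.INTER_CUBIC))
E
```

```text
t: 19.95
eef_pos: [612.3, 40.7, 23.7]
eef_rot: [0.74, 0.673, 0.001, -0.001]
wrist_force: [0.3, 7.1, 0.9]
width: 15.9
finger_force: 3.6
```

View pics/t5.png

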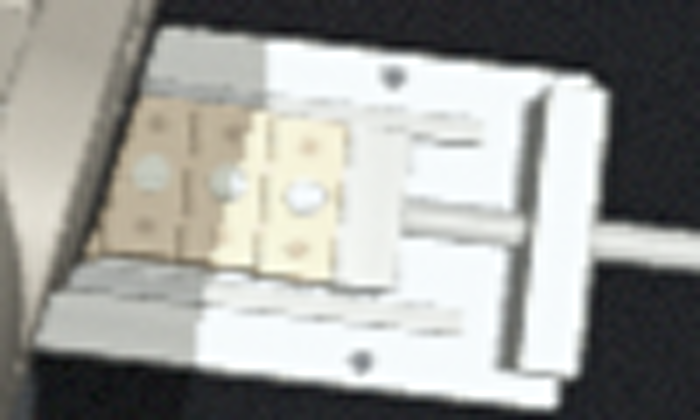

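Cell1 is flush on the platen at px ~345 and the pin is covered. A little more force, a hold, then back away.

```bash
python3 -m pendant '[[-0.0004,0,0,0,0,0,0.016],[0,0,0,0,0,0,0.016],[0,0,0,0,0,0,0.016],[0,0,0,0,0,0,0.016],[0,0,0,0,0,0,0.016]]'
python3 -m pendant '[[0,0,0,0,0,0,0.016],[0.001,0,0,0,0,0,0.016],[0.001,0,0,0,0,0,0.016],[0.002,0,0,0,0,0,0.016],[0.004,0,0,0,0,0,0.016]]'
python3 -m pendant '[[0.008,0,0,0,0,0,0.016],[0.015,0,0,0,0,0,0.016],[0.025,0,-0.005,0,0,0,0.016],[0.01,0,-0.04,0,0,0,0.016],[0,0,-0.05,0,0,0,0.016]]'
python3 -m pendant '[[0.03,0,-0.03,0,0,0,0.016],[0.04,0,0,0,0,0,0.016],[0.04,0,0,0,0,0,0.016],[0.03,0,0,0,0,0,0.016],[0,0,0,0,0,0,0.016]]'
python3 - <<'E'
from h import *
c=cam("top");a=cv2.resize(c["image"][160:220,220:340],None,fx=6,fy=6,interpolation=cv2.INTER_CUBIC)
b=cam("scene")["image"][150:280,180:320];b=cv2.resize(b,(312,290));b=cv2.copyMakeBorder(b,0,70,0,0,0)[:200+160]
a=cv2.copyMakeBorder(a,0,230,0,0,0);a[-0+365:365+225,:243]=cv2.resize(b,(243,281))[:225];cv2.imwrite("pics/t6.png",a)
E
```

```text
t: 20.62
eef_pos: [612.2, 40.8, 23.7]
eef_rot: [0.74, 0.673, 0.001, -0.001]
wrist_force: [-0.3, 7.5, 1.1]
width: 15.8
finger_force: 3.9
t: 21.25
eef_pos: [612.9, 44.9, 23.7]
eef_rot: [0.741, 0.672, -0.0, 0.001]
wrist_force: [-0.7, -0.2, 1.2]
width: 16.2
finger_force: 0.0
t: 21.88
eef_pos: [617.7, 106.9, 118.6]
eef_rot: [0.739, 0.673, -0.001, -0.001]
wrist_force: [0.9, 0.2, 0.4]
width: 16.3
finger_force: 0.0
t: 22.5
eef_pos: [631.1, 248.3, 148.0]
eef_rot: [0.738, 0.674, 0.0, -0.001]
wrist_force: [-0.3, -0.7, -0.2]
width: 15.8
finger_force: 0.0
```

View pics/t6.png

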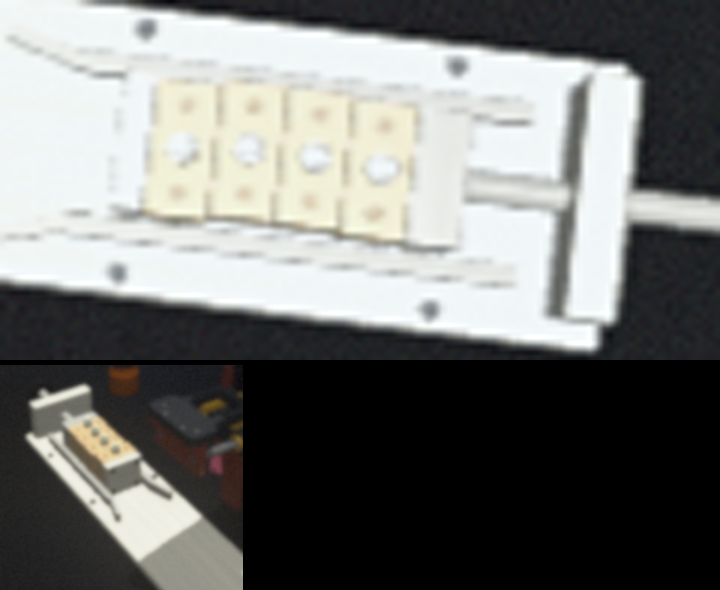

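The stack is tight, straight and flush with the platen: cells at px 145–415, plate at 120–150, platen from 410. The robot is clear, so I'm handing in.

```bash
python3 -c "
from bench import bot
print(bot.sign_off())"
```

```text
the job is handed in; nothing more can be done
None
```

The end plate and the four cells stand straight and tight against the platen after a press of about 7 N (wrist reading 6.3–7.5 N) held for over 1 s; the arm backed clear, nothing went near the vials or jar, and the job is handed in (no verdict was shown).

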